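# Eject a glued heel block from its forming ring

### The job

The glued heel block is sunk in the steel forming ring of the blue ejector. Push the red knob on its sloping front fully in, which lifts the block up through the ring, turn the knob clockwise past its stop so that it stays latched in, then take the raised block from above and set it down, without dropping it, flat, rubber side up and square inside the empty white outline on the plywood board, leaving the second heel block and everything else on the bench where they are.

Things in the scene. Friction and masses are not known exactly. Their poses are not given: they have to be found in the camera images.
- ejector: blue bench ejector, fixed, mid-bench, yaw within 0.3 rad. Base 260 x 150 x 16 mm; origin at the centre of its underside; +x runs from the knob end to the ring end, z up. Its front (-x) end has a 110 x 100 mm face sloping 35 degrees, looking up and to -x, with the knob in its middle; so the knob's axis leans 35 degrees from vertical.
- ring_top (a point): centre of the mouth of the steel forming ring on the ejector, at the height of its upper rim (140 mm above the bench). The ring is heel-shaped, walls 6 mm, inside 66 mm along the ejector's x and 54 mm across, 40 mm high, open above and below. Axes as the ejector's.
- knob_grip (a point): middle of the knob's round red grip, on the knob's axis. z: that axis, out of the sloping face; x: towards the white stripe on its top. Grip 36 mm in diameter, 15 mm either side of this point along z; under it is a brass flange, 72 mm diameter, 8 mm thick, its top 15 mm below this point and, at the start, 38 mm off the face. Stripe: at the red dot at the start, at the green one when latched.
- plunger (a joint): how far the knob is pushed in along its axis, m: 0 out (start), 0.028 fully in (hard stop). Takes about 6.5 N at the start, 11.5 N fully in, the block's weight included. The block rises in the ring by the same distance; if the knob is let go unlatched it springs out and the block sinks back.
- knob (a joint): turn of the knob, rad, clockwise seen from outside positive: about 0 at the start, 1.25 at the end stop. A bayonet blocks it beyond about 0.1 unless the knob is pushed in 0.026 m or more; hold it in until turned past 1.0: on letting go it then springs back only to 0.022 m and is latched, unable to turn back.
- heel: loose heel block, brown layers, black rubber top, D-shaped from above: 62 mm along x (flat end -x, round end +x, radius 25 mm), 50 mm across y, sides flat and parallel over the -x 37 mm, 32 mm high, 80 to 170 g. Origin at the centre of its underside, z up. At the start it lies in the ring, its top 2 mm below the rim, 2 mm clear all round; latched up, its top is 20 mm above the rim.
- board: plywood board, fixed, 220 mm along its x, 120 mm across, 12 mm thick, to the left or to the right of the ejector; origin at the centre of its underside. It carries two white painted outlines, inside 86 x 74 mm, side by side along x.
- spot (a point): centre of the empty white outline, on the board's top face (12 mm above the bench), axes as the board's; the heel's x is to lie along the board's x, either way round.
- mate: second heel block, the same as the first, loose, standing in the other outline, 106 mm from the empty one. Leave it alone.
- shoe_tree: bystander: cedar shoe tree, loose, 200 x 70 x 50 mm, on the opposite side of the ejector from the board; origin at its underside's centre, x along it.
- hammer: bystander: hammer, 260 mm long, loose, beyond the ejector, lying across the bench.
- brush: bystander: shoe brush, 160 x 50 x 52 mm, loose, far left.
- tin_blue: bystander: polish tin with blue lid, 75 mm diameter, 28 mm high, loose, near the robot, left of centre.
- tin_yellow: bystander: polish tin with yellow lid, same size, loose, near the robot, right of centre.
- pincers: bystander: steel pincers, 200 x 60 x 18 mm, loose, far right.

How it is judged (in metres and radians):
On the way, in this order (a step that is already met when the one before it is completed fails the run):
1. the knob is pushed in, turned past its stop and latched, with the block standing up out of the ring (value of joint knob above 0.9 rad and value of joint plunger above 0.018 m and z of heel in the frame of ring_top above -0.018 m and horizontal distance between heel and ring_top below 0.01 m), for 0.2 s.
2. the block is grasped and lifted clear of the ring (z of heel in the frame of ring_top above 0.003 m and contact force between the fingers and heel above 1 N), for 0.1 s.
3. the block is set down in the empty outline while still held (horizontal distance between heel and spot below 0.018 m and contact force between heel and board above 0.2 N and contact force between the fingers and heel above 0.3 N).
At the end, for the whole second after the job is handed in: heel block at rest, released, rubber up and flat (0.1 rad) on the board, its centre within 17 mm of the empty outline's centre, its x along the board's within 0.3 rad either way round; knob left latched (turned over 0.9 rad, in over 18 mm) (horizontal distance between heel and spot below 0.017 m and angle between the x axis of heel and the x axis of spot, either way round below 0.3 rad and angle between heel's own z axis and vertical below 0.1 rad and z of heel in the frame of spot below 0.004 m and linear speed of heel below 0.02 m/s and value of joint knob above 0.9 rad and value of joint plunger above 0.018 m); the robot touches nothing.
It fails at once if the second heel block is moved more than 10 mm (distance of mate from where it was at the start of the episode above 0.01 m).
It fails at once if a bystander is moved more than 20 mm (distance of any of shoe_tree, hammer, brush, tin_blue, tin_yellow, pincers from where it was at the start of the episode above 0.02 m).
It also fails if it takes over 50 s, if anything falls off the work surface, if the arm or the gripper's body presses on something with over 40 N, if the wrist force passes 120 N, or if a joint passes its speed limit or range.

### The arm

A 6-joint arm with a two-finger parallel gripper is mounted at the origin on the work surface. World frame = base frame: x ahead of the robot, y to its left, z up, the work surface at z = 0. Lengths are in mm, angles in rad, forces in N, time in s.
With the tool pointing down it reaches from about 325 to 900 mm from the base axis. Payload 3.5 kg.
Tool frame: the origin (TCP) lies at the very end of the fingers, on their centre line; the grasp point (between the pads) lies 19 mm behind it; z points along the fingers, y is the line along which they close (so a half turn about z gives the same grasp; the last joint's range is limited). The gripper opens to 85 mm and grips with 20 to 120 N. Pads are 22 mm wide; open, the fingers measure 114 mm over their backs; the gripper's body (76 mm by 85 mm) begins 54 mm behind the grasp point. The pads swing forward as they close: fully open they stand 13 mm farther back than shut.
Start: joints at [1.022, 0.276, -0.026, 1.268, 0, 1.467], TCP at [269.493, 563.911, 231.313] pointing down, gripper open.
Joint ranges: [-3.12, 3.12], [-0.85, 1.88], [-1.08, 1.24], [-1.95, 2.15], [-1.57, 1.53], [-3.14, 3.14]. Speed limits (rad/s): [2.57, 2.57, 3.14, 3.14, 3.14, 3.14].

### API

Orientations are given as a rotation vector (axis times angle).
In Python, from station import ctrl, fingers, cams, close_job gives the robot as it stands. The module is installed in compiled form; this text tells all that it offers. Calls block until the motion is done:
- ctrl.move_ptp(position, orientation): joint-space move of the TCP to a pose.
- ctrl.line_to(position, orientation=None, velocity=150): straight line of the TCP; orientation=None keeps the orientation; velocity is the mean speed in mm/s.
- ctrl.move_j(angles): joint-space move.
- fingers.set_gripper(opening, newtons=None): opening from 0.0 (shut) to 1.0 (fully open); newtons is the grip in N (None keeps the last); returns when the fingers have stopped.
- ctrl.sleep(seconds).
- ctrl.ik(position, orientation): joint angles nearest the present ones, or None.
- ctrl.sense(): the state.
- cams.grab_frame(name): name is "scene" or "top" or "wrist"; returns a dict with "frame" (420x560x3 uint8, red, green, blue), "range_z" (420x560 float32, mm along the optical axis (not along the pixel's ray), 0 where there is no reading), "fx", "fy", "cx", "cy" (pixels), "rvec" (rotation vector, rad) and "tvec" (3), from world to camera coordinates, as OpenCV has them. Camera axes: x right, y down, z forward; pixel columns grow to the right and rows downward; lengths in mm; the calibration is good to about 2 mm. The wrist camera is an equidistant fisheye: a pixel r from the principal point sees the ray r / f radians off the axis. A picture is of the moment at which its call begins.
A pose or a line that the arm cannot do raises ctrl.MotionError and nothing moves.
- close_job(): hands the job in; it is judged then, once.
The state is a dict: "time_s": time; "joint_pos": joint angles; "qvel": joint speeds; "effort": joint torques, N m; "eef_pos": TCP position; "ee_rot": TCP orientation; "contact_force": force on the tool from outside, world axes, zero at the start; "ft_torque": the same for the moment, N m; "width": opening from 0.0 (shut) to 1.0 (fully open); "finger_force": force on a finger pad.
Only numpy, scipy, OpenCV 4.12 (cv2) and the standard library are available. Lean on these libraries where they do the work, as an engineer would, in place of code of your own. Each camera call takes 0.05 s, during which the arm holds its last target. There are 200 camera calls.

## Working session

There is one attempt and no reset: what is moved stays moved. The work goes in short steps, each a Python script; the robot and the scene stay as the last script left them, time stands still between calls to the robot, and variables do not carry over. Pictures are saved under pics/ and viewed, at most 12 in all, crops included, and the job is handed in when it is done.

```bash
mkdir -p pics
cat > h.py <<'E'
import numpy as np, cv2
from scipy.spatial.transform import Rotation as R
from station import ctrl, fingers, cams, close_job
def grab(n):
    d=cams.grab_frame(n); d['R']=cv2.Rodrigues(np.array(d['rvec'],float))[0]; d['t']=np.array(d['tvec'],float).ravel(); return d
def cloud(d):
    "world points HxWx3 (pinhole)"
    h,w=d['range_z'].shape; u,v=np.meshgrid(np.arange(w),np.arange(h)); z=d['range_z']
    P=np.stack([(u-d['cx'])/d['fx']*z,(v-d['cy'])/d['fy']*z,z],-1)
    P=(P-d['t'])@d['R']; P[z==0]=np.nan; return P
def save(n,im): cv2.imwrite('pics/'+n,im[...,::-1])
E
python3 - <<'E'
from h import *
import pickle
s=ctrl.sense(); print(s['time_s'],s['eef_pos'],s['ee_rot'],s['contact_force'])
ims=[]
for n in ('scene','top'):
    d=grab(n); pickle.dump(d,open(n+'.pkl','wb')); save(n+'.png',d['frame'])
    print(n,d['fx'],d['cx'],d['cy'],-d['R'].T@d['t'],d['R'][2], (d['range_z']>0).mean())
E
```

```text
0.0 [269.06771723 563.23112384 230.13155416] [-0.6943001  -3.06317255  0.00338135] [ 0.25552119  0.23579183 -0.04194347]
scene 462.70743260492463 281.151614568826 213.67420799359445 [1488.40084057 -324.73946661 1417.31254095] [-0.56417753  0.19863967 -0.80140252] 0.9940008503401361
top 438.7006349876218 276.44997406739685 213.15994271009535 [ 451.72361019   12.86133292 1414.00704686] [ 0.09899994  0.00791506 -0.99505596] 0.9959013605442177
```

View pics/scene.png

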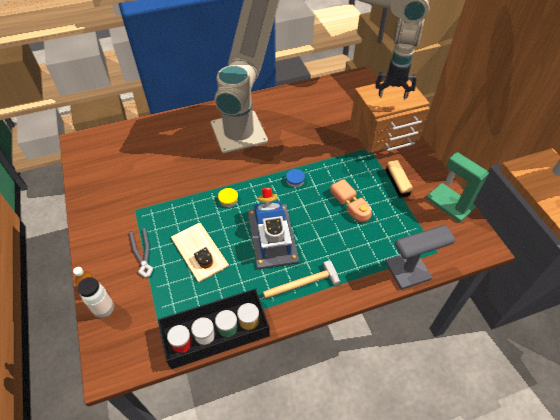

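View pics/top.png

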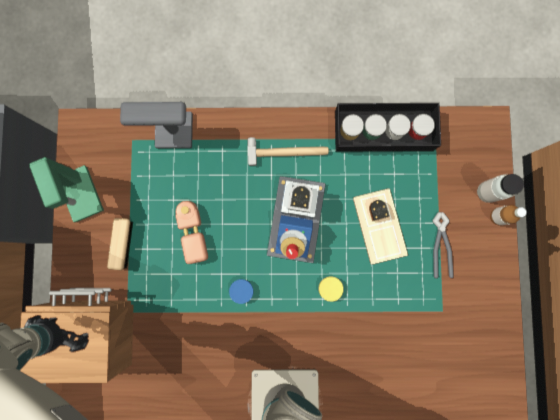

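Scene view: the ejector is at about (270,235), the board with the mate at (200,250), and the shoe tree at (350,200). Top view: the knob is at (292,250), the ring at (301,197), the board at (380,227) with the mate at (379,209), and the empty outline is nearer the robot at about (384,243).

Run:
```python
from h import *
import pickle
out=[]
for n in ('scene','top'):
    d=pickle.load(open(n+'.pkl','rb')); P=cloud(d); f=d['frame']; hsv=cv2.cvtColor(f,cv2.COLOR_RGB2HSV)
    H,S,V=[hsv[...,i].astype(int) for i in range(3)]
    x,y,z=P[...,0],P[...,1],P[...,2]
    mat=(H>70)&(H<95)&(S>80)&(abs(z)<15); print(n,'mat z',np.nanmedian(z[mat]))
    def rep(name,m):
        m=m&(x>250)&(x<800)&(abs(y)<300)
        k,l,st,_=cv2.connectedComponentsWithStats(m.astype(np.uint8)); 
        if k<2: print(name,'none');return
        i=1+st[1:,4].argmax(); m=l==i; Q=P[m]
        r=cv2.minAreaRect(Q[:,:2].astype(np.float32))
        print(name,m.sum(),'med',np.nanmedian(Q,0).round(1),'rect',np.round(r[0],1),np.round(r[1],1),round(r[2],1),'z',np.percentile(Q[:,2],[5,95]).round(1))
    rep('red',((H<8)|(H>172))&(S>150)&(V>90)&(z>60))
    rep('brass',(H>8)&(H<28)&(S>80)&(z>50)&(abs(y)<90))
    rep('ring',(z>130)&(z<150)&(x>480)&(abs(y)<90))
    rep('ringgrey',(z>130)&(z<150)&(x>480)&(abs(y)<90)&(V>130)&(S<60))
    rep('base',(z>9)&(z<24)&(abs(y)<110)&~((H>70)&(H<95)&(S>80)))
    rep('ejector',(z>9)&(abs(y)<110)&~((H>70)&(H<95)&(S>80)))
    rep('board',(z>6)&(z<55)&(y<-90)&(y>-300)&~((H>70)&(H<95)&(S>80)))
    rep('mate',(z>35)&(z<55)&(y<-90)&(y>-300))
    rep('matedark',(z>35)&(z<55)&(y<-90)&(y>-300)&(V<80))
    crop=f[150:290,180:320] if n=='scene' else f[165:275,260:415]
    out.append(cv2.resize(crop,(400 if n=='scene' else 564,400),interpolation=cv2.INTER_CUBIC))
save('crop.png',cv2.resize(np.hstack(out),(800,332)))
```

```text
scene mat z 0.21081989672949086
red 89 med [481.3 -24.6 137.8] rect [473.7 -22.8] [32.7 42.7] 72.9 z [126.1 149.9]
brass 90 med [498.7 -30.  127.1] rect [489.3 -24.9] [68.9 56.6] 77.4 z [106.  136.2]
ring 361 med [629.9 -48.8 138.3] rect [630.9 -47.8] [66.2 84.3] 80.4 z [133.4 143. ]
ringgrey 147 med [633.6 -47.3 139.1] rect [630.4 -47.7] [66.2 83.3] 79.9 z [134.  143.9]
base 974 med [649.1 -57.7  15.8] rect [577.7 -39.1] [150.3 265. ] 81.0 z [10.3 20.9]
ejector 2568 med [620.7 -46.6  92.7] rect [577.7 -39.1] [150.3 265. ] 81.0 z [ 11.8 140.2]
board 746 med [ 587.5 -274.3   12.6] rect [ 551.1 -262.5] [ 74.8 230.8] 90.0 z [ 7.2 45. ]
mate 117 med [ 605.  -287.6   43.7] rect [ 601.6 -285.7] [66.6 28.3] 1.8 z [38.5 48.7]
matedark 72 med [ 610.4 -289.6   43.8] rect [ 606.2 -288.3] [57.6 22.7] 1.3 z [38.5 49.3]
top mat z 0.9442547245661851
red 118 med [468.1 -22.9 140. ] rect [469.8 -20. ] [32. 38.] 88.8 z [129.8 149.1]
brass 250 med [488.5 -24.9 124.3] rect [482.1 -23.5] [68.6 54.4] 84.6 z [105.9 135.7]
ring 522 med [622.6 -48.7 138.7] rect [625.7 -48.2] [66.3 77.9] 80.1 z [133.8 143.5]
ringgrey 200 med [615.2 -49.2 139.6] rect [625.7 -48.2] [66.3 77.9] 80.1 z [133.8 144.1]
base 1226 med [565.   -2.3  16.3] rect [572.2 -38.1] [149.7 259.7] 80.6 z [11.6 21.2]
ejector 3596 med [561.5 -31.8  97.9] rect [572.2 -38.1] [149.7 259.7] 80.6 z [ 13.1 141. ]
board 1173 med [ 567.2 -274.2   12.5] rect [ 540.8 -284. ] [222.8  77.4] 12.4 z [ 7.4 44.4]
mate 170 med [ 596.2 -286.1   43.6] rect [ 595.9 -285.3] [63.6 28.8] 0.5 z [38.5 49.1]
matedark 109 med [ 595.8 -285.6   43.7] rect [ 595.6 -285.3] [57.  28.8] 0.5 z [39.7 49.8]
```

View pics/crop.png

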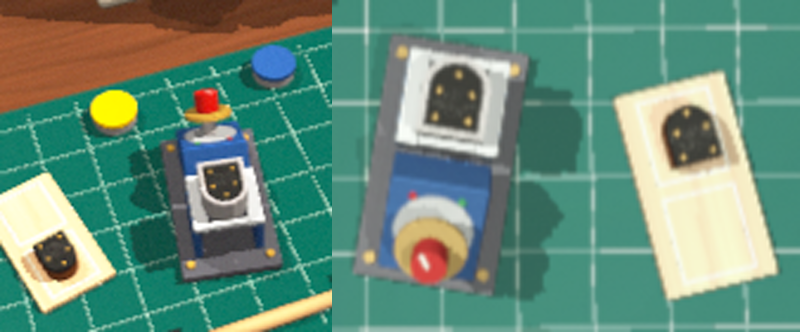

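The crop shows the ejector with its red knob pointing towards the robot. The ring is at the far end, and the empty outline is on the near half of the board (crop (705,235)). The mask cut off the board at y=-300, so I'll measure it again. I'll also fit the knob and check IK for the axis approach.

Run:
```python
from h import *
import pickle
yaw=np.deg2rad(-9.6); ex=np.array([np.cos(yaw),np.sin(yaw),0]); a=np.deg2rad(35)
n=-np.sin(a)*ex+np.cos(a)*np.array([0,0,1]); u=np.cos(a)*ex+np.sin(a)*np.array([0,0,1]); v=np.cross(n,u)
for nm in ('scene','top'):
    d=pickle.load(open(nm+'.pkl','rb')); P=cloud(d); f=d['frame']; hsv=cv2.cvtColor(f,cv2.COLOR_RGB2HSV)
    H,S,V=[hsv[...,i].astype(int) for i in range(3)]; x,y,z=P[...,0],P[...,1],P[...,2]
    m=(x>400)&(x<800)&(y<-160)&(y>-420)&(z>6)&(z<60)&~((H>70)&(H<95)&(S>80))
    # plywood by pixel contour, ray cast at z=12
    k,l,st,_=cv2.connectedComponentsWithStats(m.astype(np.uint8)); m=l==1+st[1:,4].argmax()
    def cast(px,zz):
        r=np.c_[(px[:,0]-d['cx'])/d['fx'],(px[:,1]-d['cy'])/d['fy'],np.ones(len(px))]@d['R']; c=-d['R'].T@d['t']
        return c+r*((zz-c[2])/r[:,2])[:,None]
    mb=m&(z<25)
    px=cv2.findContours(m.astype(np.uint8),cv2.RETR_EXTERNAL,cv2.CHAIN_APPROX_NONE)[0][0][:,0].astype(float)
    W=cast(px,12.); r=cv2.minAreaRect(W[:,:2].astype(np.float32)); print(nm,'board cast',r)
    Q=P[mb]; r=cv2.minAreaRect(Q[:,:2].astype(np.float32)); print(' board depth',r)
    Q=P[m&(z>36)]; print(' mate top',cv2.minAreaRect(Q[:,:2].astype(np.float32)))
    # knob
    red=((H<8)|(H>172))&(S>150)&(V>90)&(z>100)&(x<520)&(abs(y)<90)
    near=cv2.dilate(red.astype(np.uint8),np.ones((3,3)))>0
    Q=P[red]; C=np.c_[Q@u,Q@v,Q@n]; print(' red u,v,n pct',np.percentile(C,[2,50,98],axis=0).round(1).tolist())
    topd=Q[C[:,2]>np.percentile(C[:,2],90)-5]; ct=np.c_[topd@u,topd@v,topd@n]
    print(' topdisc',len(topd),(ct.min(0)+ct.max(0))/2,np.ptp(ct,axis=0),np.median(ct[:,2]))
    br=(H>8)&(H<28)&(S>80)&(z>90)&(x<540)&(abs(y)<90); Q=P[br]; C=np.c_[Q@u,Q@v,Q@n]; print(' brass pct',np.percentile(C,[2,50,98],axis=0).round(1).tolist())
    # sloping face (blue) 
    bl=(H>100)&(H<125)&(S>100)&(x>430)&(x<570)&(abs(y)<100)&(z>25); Q=P[bl]; C=np.c_[Q@u,Q@v,Q@n]; print(' blue n',np.percentile(C[:,2],[10,50,90]),bl.sum(), Q[:,2].min(),Q[:,2].max())
for nm,pt in (('base',[572.2,-38.1,16]),('base2',[577.7,-39.1,16]),('ring',[625.7,-48.2,140])): print(nm,np.dot(pt,u),np.dot(pt,v),np.dot(pt,ex),np.cross(ex,pt)[2])
print('vdir',v,'n',n)
```

```text
scene board cast ((556.5107421875, -308.72979736328125), (222.78378295898438, 123.43351745605469), 13.345806121826172)
 board depth ((555.747802734375, -308.0367736816406), (225.1510467529297, 123.70237731933594), 13.059066772460938)
 mate top ((603.2687377929688, -297.5726318359375), (65.10555267333984, 51.130577087402344), 14.222068786621094)
 red u,v,n pct [[445.9, 40.8, -177.7], [470.8, 55.7, -159.7], [481.3, 73.0, -148.2]]
 topdisc 27 [ 464.44722026   57.32732266 -149.76948444] [38.99159353 33.3037221   6.51636003] -149.63273375846993
 brass pct [[89.5, 23.9, -193.3], [475.3, 60.5, -179.9], [499.6, 90.3, 151.3]]
 blue n [-244.14550301 -226.57500377 -216.6600543 ] 304 28.483124346025654 121.21229435455292
top board cast ((546.9490966796875, -307.86590576171875), (222.23666381835938, 124.68456268310547), 13.322893142700195)
 board depth ((547.2399291992188, -308.92120361328125), (222.9730682373047, 125.54058074951172), 13.3454008102417)
 mate top ((598.6133422851562, -297.2538757324219), (61.452552795410156, 51.70683288574219), 14.884973526000977)
 red u,v,n pct [[444.4, 42.2, -172.8], [465.4, 55.9, -148.3], [473.4, 73.6, -142.8]]
 topdisc 70 [ 456.89346      57.3346384  -144.88341149] [30.20278147 32.81617009  8.49861626] -146.77497412450805
 brass pct [[433.1, 24.4, -181.4], [468.1, 57.7, -176.5], [489.7, 89.8, -171.0]]
 blue n [-249.34769036 -217.0338434  -212.26332276] 576 50.45744940584634 120.57779199536627
base 476.53690339605913 57.85862785856748 570.5408216616265 57.85862785856747
base2 481.1157560377045 57.78985992843554 576.1305686122304 57.78985992843554
ring 592.251047811881 56.82219583346685 624.9759739867312 56.82219583346685
vdir [0.16676875 0.98599604 0.        ] n [-0.56554409  0.09565462  0.81915204]
```

```bash
cat >> h.py <<'E'
yaw=np.deg2rad(-9.6); ex=np.array([np.cos(yaw),np.sin(yaw),0]); a35=np.deg2rad(35); ez=np.array([0,0,1.])
n=-np.sin(a35)*ex+np.cos(a35)*ez; u=np.cos(a35)*ex+np.sin(a35)*ez; v=np.cross(n,u)
def rot(zax,yax):
    "rotvec of tool with z, y axes"
    zax=zax/np.linalg.norm(zax); yax=yax-zax*(yax@zax); yax/=np.linalg.norm(yax)
    return R.from_matrix(np.c_[np.cross(yax,zax),yax,zax]).as_rotvec()
def krot(phi): return rot(-n,np.cos(phi)*v+np.sin(phi)*u)
def wcloud(d):
    "fisheye cloud"
    h,w=d['range_z'].shape; uu,vv=np.meshgrid(np.arange(w),np.arange(h)); z=d['range_z'].astype(float)
    X=(uu-d['cx'])/d['fx'];Y=(vv-d['cy'])/d['fy']; th=np.hypot(X,Y); s=np.tan(np.clip(th,1e-6,1.5))/np.maximum(th,1e-6)
    P=np.stack([X*s*z,Y*s*z,z],-1); P=(P-d['t'])@d['R']; P[(z<=0)|(th>1.3)]=np.nan; return P
E
python3 - <<'E'
from h import *
import pickle
g=460*u+57.3*v-162*n; print('grip',g)
best=None
for phi in np.arange(-3.14,3.14,0.3):
    q=ctrl.ik(g+110*n,krot(phi)); q2=ctrl.ik(g-20*n,krot(phi)); 
    if q is not None: print(round(phi,2),np.round(q,2), None if q2 is None else np.round(q2,2))
E
```

```text
grip [472.70710022 -21.83859758 131.14252955]
-3.14 [-0.2  -0.55 -0.9   0.61  0.02  3.12] [-0.19 -0.2  -0.97  0.19  0.01  3.12]
-2.84 [-0.2  -0.55 -0.9   0.61  0.02 -2.86] [-0.19 -0.2  -0.97  0.19  0.01 -2.86]
-2.54 [-0.2  -0.55 -0.9   0.61  0.02 -2.56] [-0.19 -0.2  -0.97  0.19  0.01 -2.56]
-2.24 [-0.2  -0.55 -0.9   0.61  0.02 -2.26] [-0.19 -0.2  -0.97  0.19  0.01 -2.26]
-1.94 [-0.2  -0.55 -0.9   0.61  0.02 -1.96] [-0.19 -0.2  -0.97  0.19  0.01 -1.96]
-1.64 [-0.2  -0.55 -0.9   0.61  0.02 -1.66] [-0.19 -0.2  -0.97  0.19  0.01 -1.66]
-1.34 [-0.2  -0.55 -0.9   0.61  0.02 -1.36] [-0.19 -0.2  -0.97  0.19  0.01 -1.36]
-1.04 [-0.2  -0.55 -0.9   0.61  0.02 -1.06] [-0.19 -0.2  -0.97  0.19  0.01 -1.06]
-0.74 [-0.2  -0.55 -0.9   0.61  0.02 -0.76] [-0.19 -0.2  -0.97  0.19  0.01 -0.76]
-0.44 [-0.2  -0.55 -0.9   0.61  0.02 -0.46] [-0.19 -0.2  -0.97  0.19  0.01 -0.46]
-0.14 [-0.2  -0.55 -0.9   0.61  0.02 -0.16] [-0.19 -0.2  -0.97  0.19  0.01 -0.16]
0.16 [-0.2  -0.55 -0.9   0.61  0.02  0.14] [-0.19 -0.2  -0.97  0.19  0.01  0.14]
0.46 [-0.2  -0.55 -0.9   0.61  0.02  0.44] [-0.19 -0.2  -0.97  0.19  0.01  0.44]
0.76 [-0.2  -0.55 -0.9   0.61  0.02  0.74] [-0.19 -0.2  -0.97  0.19  0.01  0.74]
1.06 [-0.2  -0.55 -0.9   0.61  0.02  1.04] [-0.19 -0.2  -0.97  0.19  0.01  1.04]
1.36 [-0.2  -0.55 -0.9   0.61  0.02  1.34] [-0.19 -0.2  -0.97  0.19  0.01  1.34]
1.66 [-0.2  -0.55 -0.9   0.61  0.02  1.64] [-0.19 -0.2  -0.97  0.19  0.01  1.64]
1.96 [-0.2  -0.55 -0.9   0.61  0.02  1.94] [-0.19 -0.2  -0.97  0.19  0.01  1.94]
2.26 [-0.2  -0.55 -0.9   0.61  0.02  2.24] [-0.19 -0.2  -0.97  0.19  0.01  2.24]
2.56 [-0.2  -0.55 -0.9   0.61  0.02  2.54] [-0.19 -0.2  -0.97  0.19  0.01  2.54]
2.86 [-0.2  -0.55 -0.9   0.61  0.02  2.84] [-0.19 -0.2  -0.97  0.19  0.01  2.84]
```

Run:
```python
from h import *
import pickle
g=460*u+57.3*v-162*n
ctrl.move_ptp(g+110*n,krot(0)); s=ctrl.sense(); print(s['time_s'],np.round(s['joint_pos'],3),s['eef_pos']-(g+110*n),s['contact_force'])
print([None if q is None else np.round(q,2) for q in (ctrl.ik(g-15*n,krot(0)),ctrl.ik(g-46*n,krot(0)),ctrl.ik(g-46*n,krot(1.3)))])
d=grab('wrist'); pickle.dump(d,open('w1.pkl','wb')); save('w1.png',d['frame']); print(d['fx'],d['cx'],d['cy'],-d['R'].T@d['t'],d['R'][2])
```

```text
2.2083 [-0.197 -0.549 -0.897  0.612  0.017 -0.025] [0.6107622  0.23813645 0.66106477] [ 0.12510275 -0.11621457  0.45829978]
[array([-0.19, -0.21, -0.97,  0.21,  0.01, -0.02]), array([-0.19, -0.12, -0.97,  0.11,  0.01, -0.02]), array([-0.19, -0.12, -0.97,  0.11,  0.01,  1.28])]
325.19226210127806 281.97589557608165 207.49293483149808 [267.65110548  13.67230997 294.22344552] [ 0.78448194 -0.13178238 -0.60598803]
```

View pics/w1.png

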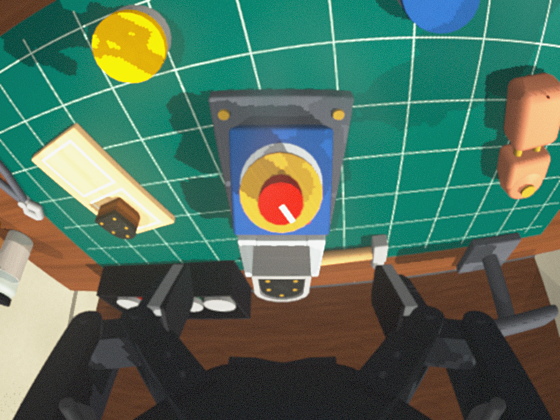

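The wrist view shows the red knob at (280,203), the ring mouth at (281,285), the board at (103,180) and the fingers at (170,300) and (392,298). I'll measure the same features from here as a third reference.

Run:
```python
from h import *
import pickle
d=pickle.load(open('w1.pkl','rb')); P=wcloud(d); f=d['frame']; hsv=cv2.cvtColor(f,cv2.COLOR_RGB2HSV)
H,S,V=[hsv[...,i].astype(int) for i in range(3)]; x,y,z=P[...,0],P[...,1],P[...,2]
mat=(H>70)&(H<95)&(S>80); print('mat z',np.nanpercentile(z[mat&(x<800)&(x>400)],[10,50,90]))
def big(m):
    k,l,st,_=cv2.connectedComponentsWithStats(m.astype(np.uint8)); return l==1+st[1:,4].argmax()
def cast(px,zz):
    X=(px[:,0]-d['cx'])/d['fx'];Y=(px[:,1]-d['cy'])/d['fy'];th=np.hypot(X,Y);s=np.tan(th)/th
    r=np.c_[X*s,Y*s,np.ones(len(px))]@d['R']; c=-d['R'].T@d['t']; return c+r*((zz-c[2])/r[:,2])[:,None]
cont=lambda m: cv2.findContours(m.astype(np.uint8),cv2.RETR_EXTERNAL,cv2.CHAIN_APPROX_NONE)[0][0][:,0].astype(float)
m=big((x>400)&(x<800)&(y<-160)&(y>-420)&(z>6)&(z<60)&~mat)
print('board cast',cv2.minAreaRect(cast(cont(m),12.)[:,:2].astype(np.float32)),'\n depth',cv2.minAreaRect(P[m&(z<22)][:,:2].astype(np.float32)))
print('mate top',cv2.minAreaRect(P[m&(z>39)][:,:2].astype(np.float32)))
red=big(((H<8)|(H>172))&(S>150)&(V>90)&(z>80)&(x<520)&(abs(y)<90))
Q=P[red]; C=np.c_[Q@u,Q@v,Q@n]; print('red',red.sum(),np.percentile(C,[1,50,99],axis=0).round(1).tolist())
br=big((H>8)&(H<28)&(S>80)&(z>60)&(x<560)&(abs(y)<90)); Q=P[br]; C=np.c_[Q@u,Q@v,Q@n]; print('brass',np.percentile(C,[1,50,99],axis=0).round(1).tolist())
rg=big((z>131)&(z<147)&(x>540)&(x<700)&(abs(y)<100)); Q=P[rg]; print('ring',cv2.minAreaRect(Q[:,:2].astype(np.float32)),np.median(Q[:,2]))
bs=big((z>9)&(z<22)&(abs(y)<120)&(x>400)&(x<560)&~mat); Q=P[bs]; e=Q[:,:2]@ex[:2]; w=Q[:,:2]@v[:2]; print('base front e',np.percentile(e,[.5,2]),'w',np.percentile(w,[.5,99.5]))
```

```text
mat z [-0.1237418   0.75670151  1.65134434]
board cast ((554.4780883789062, -312.5743103027344), (229.7538299560547, 146.78350830078125), 13.600918769836426) 
 depth ((549.97705078125, -307.08758544921875), (220.3445281982422, 122.51162719726562), 13.622124671936035)
mate top ((600.468017578125, -297.082275390625), (63.25529861450195, 52.507789611816406), 16.180700302124023)
red 1526 [[438.8, 41.3, -168.4], [452.4, 56.1, -147.8], [471.7, 73.0, -146.2]]
brass [[422.1, 23.3, -181.1], [447.9, 57.5, -177.7], [490.2, 90.7, -170.9]]
ring ((626.9558715820312, -47.400943756103516), (67.72978210449219, 79.43431854248047), 80.2782211303711) 138.21839111117887
base front e [441.94780643 442.36073972] w [-16.72312345 131.01865948]
```

```bash
cat >> h.py <<'E'
G=455.7*u+57.1*v-162.7*n
def st(tag=''):
    s=ctrl.sense(); F=np.array(s['contact_force']); p=np.array(s['eef_pos'])
    print(tag,'t%.1f'%s['time_s'],'F',F.round(1),'Fn %.1f'%(F@n),'n-G %.1f'%((p-G)@n),'T',np.round(s['ft_torque'],2),'w %.3f'%s['width'],'ff',np.round(s['finger_force'],1)); return s
E
python3 - <<'E'
from h import *
fingers.set_gripper(0.68,60)
ctrl.line_to(G+40*n,krot(0),150); st('pre')
ctrl.line_to(G-8*n,krot(0),80); st('near')
ctrl.line_to(G-12.5*n,krot(0),30); st('at')
d=grab('wrist'); save('w2.png',d['frame'])
E
```

```text
pre t3.3 F [ 0.2  0.5 -0.5] Fn -0.4 n-G 40.1 T [0.09 0.51 0.02] w 0.685 ff 0.0
near t4.0 F [0.8 0.5 0.5] Fn -0.0 n-G -7.7 T [ 0.09  0.54 -0.02] w 0.680 ff 0.0
at t4.3 F [-0.7  0.2 -0.4] Fn 0.1 n-G -12.4 T [ 0.09  0.53 -0.03] w 0.686 ff 0.0
```

View pics/w2.png

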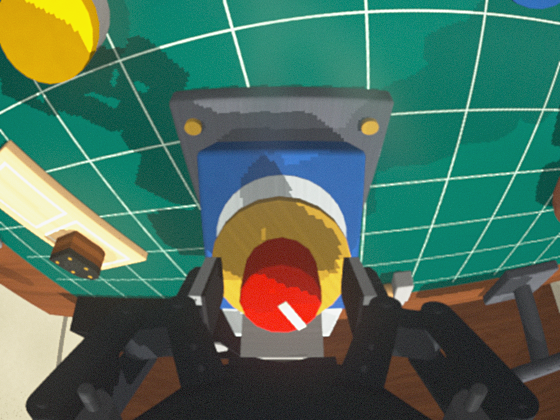

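The fingers straddle the knob at (205,290) and (355,285), centred on the grip at (283,290). Next: close, then a guarded push along the axis.

Run:
```python
from h import *
fingers.set_gripper(0.0,70); st('closed')
o=-12.5; push=0
for k in range(45):
    step=4 if push<20 else 1
    push+=step
    ctrl.line_to(G+(o-push)*n,krot(0),60)
    s=ctrl.sense(); Fn=np.array(s['contact_force'])@n
    if push%4==0 or push>20: print(push,'Fn %.1f'%Fn,'n %.1f'%((np.array(s['eef_pos'])-G)@n))
    if Fn>22 or push>=36: break
st('end')
```

```text
closed t4.7 F [-4.4 -2.6  4.4] Fn 5.9 n-G -12.3 T [-0.25  0.8  -0.2 ] w 0.402 ff 68.9
4 Fn 7.3 n -16.4
8 Fn 7.1 n -20.4
12 Fn 8.1 n -24.4
16 Fn 8.7 n -28.4
20 Fn 9.7 n -32.3
21 Fn 8.9 n -33.2
22 Fn 10.3 n -34.2
23 Fn 10.3 n -35.2
24 Fn 10.2 n -36.2
25 Fn 11.1 n -37.2
26 Fn 11.1 n -38.2
27 Fn 11.3 n -39.2
28 Fn 10.3 n -40.1
29 Fn 30.9 n -40.4
end t8.2 F [-19.8   1.4  23.9] Fn 30.9 n-G -40.4 T [-0.17  1.23 -0.38] w 0.397 ff 72.2
```

It's at the hard stop with 28 mm of travel. Next: ease back to a light hold, then turn clockwise in steps.

Run:
```python
from h import *
p=G-40.7*n
ctrl.line_to(p,krot(0),30); s=st('hold')
for phi in np.arange(0.15,1.36,0.1):
    ctrl.move_ptp(p,krot(phi)); s=ctrl.sense()
    T=np.array(s['ft_torque']);F=np.array(s['contact_force']); print('%.2f'%phi,'j6 %.3f'%s['joint_pos'][5],'Fn %.1f'%(F@n),'|F| %.1f'%np.linalg.norm(F),'Tn %.2f'%(T@n))
    if phi>1.2 and abs(T@n)>1.2: break
st('end'); d=grab('wrist'); save('w3.png',d['frame'])
```

```text
hold t8.5 F [-9.8 -0.4 11. ] Fn 14.5 n-G -40.2 T [-0.24  0.92 -0.24] w 0.400 ff 70.0
0.15 j6 0.132 Fn 15.4 |F| 15.6 Tn -0.04
0.25 j6 0.232 Fn 15.0 |F| 15.2 Tn -0.03
0.35 j6 0.332 Fn 14.6 |F| 14.9 Tn -0.03
0.45 j6 0.431 Fn 14.7 |F| 15.0 Tn -0.02
0.55 j6 0.531 Fn 15.2 |F| 15.4 Tn -0.02
0.65 j6 0.632 Fn 15.1 |F| 15.2 Tn -0.03
0.75 j6 0.732 Fn 15.1 |F| 15.2 Tn 0.02
0.85 j6 0.832 Fn 14.5 |F| 14.7 Tn -0.02
0.95 j6 0.932 Fn 14.3 |F| 14.4 Tn -0.07
1.05 j6 1.032 Fn 14.9 |F| 14.9 Tn 0.00
1.15 j6 1.132 Fn 13.5 |F| 13.5 Tn -0.06
1.25 j6 1.231 Fn 13.0 |F| 13.0 Tn -0.02
1.35 j6 1.330 Fn 12.3 |F| 13.2 Tn 0.43
end t11.7 F [-7.9 -3.6 10. ] Fn 12.3 n-G -40.2 T [-0.96  0.81 -0.23] w 0.397 ff 69.7
```

View pics/w3.png

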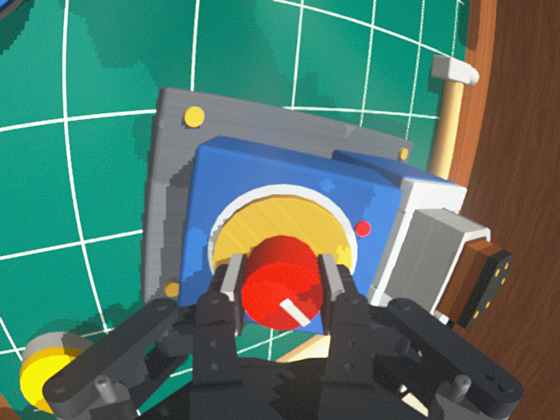

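The knob has turned to its stop: the torque rose at 1.35, and the stripe has moved away from the red dot at (363,229). The block stands raised at (475,275). Next: back off to the latch while still gripping, then release and go above the ring.

Run:
```python
from h import *
import pickle
r=krot(1.3)
ctrl.line_to(G-40.7*n,r,30)
ctrl.line_to(G-37*n,r,20); st('b1'); ctrl.line_to(G-34.5*n,r,20); st('b2')
fingers.set_gripper(0.8); st('open')
ctrl.line_to(G+60*n,r,200); st('out')
ring=np.array([627.,-47.4,140]); down=-ez
rd=rot(down,v); 
for yy in (v,-v): print(ctrl.ik(ring+[0,0,110],rot(down,yy)))
ctrl.move_ptp(ring-60*ex+[0,0,130],rd); s=st('above'); print(s['joint_pos'])
d=grab('wrist'); pickle.dump(d,open('w4.pkl','wb')); save('w4.png',d['frame'])
P=wcloud(d);x,y,z=P[...,0],P[...,1],P[...,2]
def big(m):
    k,l,st_,_=cv2.connectedComponentsWithStats(m.astype(np.uint8)); return l==1+st_[1:,4].argmax()
for nm,lo,hi in (('heel',151,170),('ring',132,146)):
    m=big((z>lo)&(z<hi)&(x>570)&(x<690)&(abs(y+47)<60)); Q=P[m]; print(nm,m.sum(),cv2.minAreaRect(Q[:,:2].astype(np.float32)),np.median(Q[:,2]), 'ex',np.percentile(Q@ex,[1,99]),'v',np.percentile(Q@v,[1,99]))
print('ring nominal e,v',ring@ex,ring@v)
```

```text
b1 t12.4 F [-6.4 -2.9  8.2] Fn 10.0 n-G -36.5 T [-0.68  0.75 -0.51] w 0.401 ff 69.8
b2 t12.6 F [-6.1 -3.9  7.7] Fn 9.4 n-G -34.1 T [-0.64  0.77 -0.52] w 0.400 ff 69.5
open t13.1 F [ 0.1  0.7 -0.4] Fn -0.3 n-G -34.6 T [0.11 0.52 0.02] w 0.798 ff 0.0
out t13.7 F [ 0.  -0.3 -1.1] Fn -0.9 n-G 59.9 T [ 0.1   0.58 -0.01] w 0.797 ff 0.0
[-0.17821342  0.27457562  0.01058358  1.30680429  0.         -0.01066181]
[-1.78213422e-01  2.74575625e-01  1.05835846e-02  1.30680429e+00
 -4.44089210e-16  3.13093084e+00]
above t14.9 F [0.6 0.4 0.6] Fn 0.2 n-G 58.1 T [ 0.   -0.01 -0.05] w 0.799 ff 0.0
[-1.79320048e-01  1.60983177e-01 -9.31169368e-02  1.31961222e+00
  1.02561178e-05 -1.10178463e-02]
heel 3404 ((627.6968383789062, -47.65989303588867), (49.73086929321289, 62.50419616699219), 80.37381744384766) 159.38691111486543 ex [595.95044256 655.41531176] v [33.38896053 81.76521138]
ring 1646 ((623.1132202148438, -46.58890914916992), (68.29622650146484, 69.8467025756836), 78.48368835449219) 140.07880981418657 ex [588.29955571 650.46181555] v [24.87066512 90.24088964]
ring nominal e,v 626.1243538375498 57.82779203385419
```

View pics/w4.png

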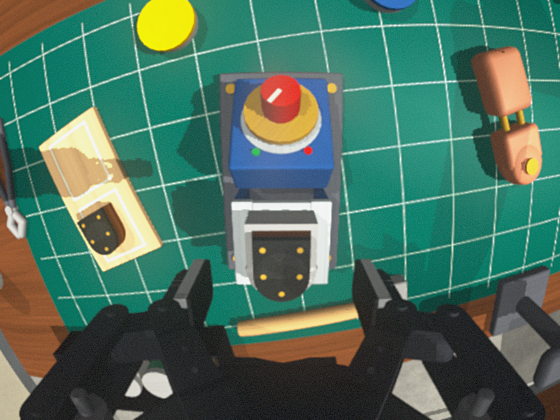

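The block stands up at (281,270), its top measured at 159.4 mm (nominal 160). The knob stripe at (273,97) points to the green dot at (257,151), so it is latched. Next: guarded descent onto the block.

Run:
```python
from h import *
rd=rot(-ez,v); c=np.array([627.2,-47.6,0])-6*ex
fingers.set_gripper(0.67,50)
ctrl.line_to(c+[0,0,195],rd,200); ctrl.line_to(c+[0,0,155],rd,80); st('155')
z=155
while z>137:
    z-=1.5; ctrl.line_to(c+[0,0,z],rd,40); s=ctrl.sense(); f=s['contact_force']
    if f[2]>4: break
print('z',z); st('low')
ctrl.line_to(c+[0,0,z+1.5],rd,30); 
d=grab('wrist'); save('w5.png',d['frame']); st('ready')
```

```text
155 t16.4 F [-0.3  0.2 -0.2] Fn 0.1 n-G -66.3 T [0.02 0.   0.04] w 0.668 ff 0.0
z 137.0
low t19.4 F [-0.1 -0.4  0.6] Fn 0.5 n-G -80.9 T [-0.01 -0.    0.01] w 0.671 ff 0.0
ready t19.8 F [ 0.6  0.7 -0. ] Fn -0.3 n-G -79.6 T [0.05 0.02 0.01] w 0.669 ff 0.0
```

View pics/w5.png

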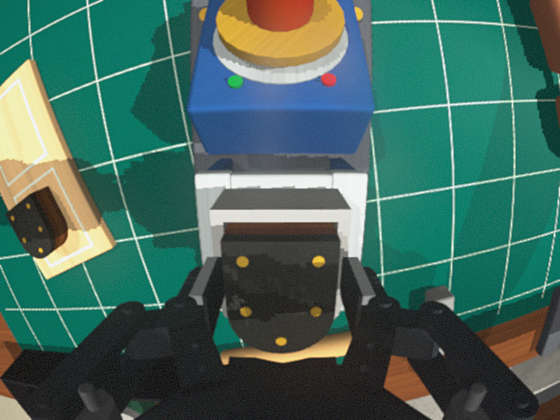

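The fingers straddle the block at (208,290) and (358,285) with nothing touching. Next: grip and lift.

Run:
```python
from h import *
rd=rot(-ez,v); c=np.array([627.2,-47.6,0])-6*ex
ctrl.line_to(c+[0,0,139.5],rd,30)
fingers.set_gripper(0.0,50); st('grip')
ctrl.line_to(c+[0,0,149],rd,40); st('l1')
ctrl.line_to(c+[0,0,195],rd,100); st('up'); ctrl.sleep(0.2); s=st('up'); print(s['eef_pos'])
d=grab('wrist'); save('w6.png',d['frame'])
by=np.deg2rad(13.5); b=np.array([np.cos(by),np.sin(by),0]); w=np.cross(ez,b)
spot=np.array([550,-307.3,12])-53*b; print('spot',spot, [ctrl.ik(spot-6*b+[0,0,k],rot(-ez,w)) for k in (80,11)])
```

```text
grip t20.2 F [-0.8  1.   1.7] Fn 1.9 n-G -78.7 T [ 0.04  0.03 -0.03] w 0.574 ff 56.0
l1 t20.6 F [ 0.5  1.  -1.1] Fn -1.1 n-G -71.0 T [-0.02  0.02  0.  ] w 0.575 ff 55.7
up t21.2 F [ 0.6  0.6 -1.1] Fn -1.2 n-G -33.4 T [ 0.02 -0.    0.03] w 0.571 ff 55.7
up t21.4 F [ 0.2  0.7 -2. ] Fn -1.7 n-G -33.9 T [-0.02 -0.03 -0.04] w 0.571 ff 55.7
[620.55413196 -46.46825624 193.90652965]
spot [ 498.46439422 -319.67260428   12.        ] [array([-0.6875172 ,  0.31884867, -0.2812583 ,  0.97068936,  0.        ,
       -0.92313665]), array([-0.6875172 ,  0.39699835, -0.3404344 ,  0.83336358,  0.        ,
       -0.92313665])]
```

View pics/w6.png

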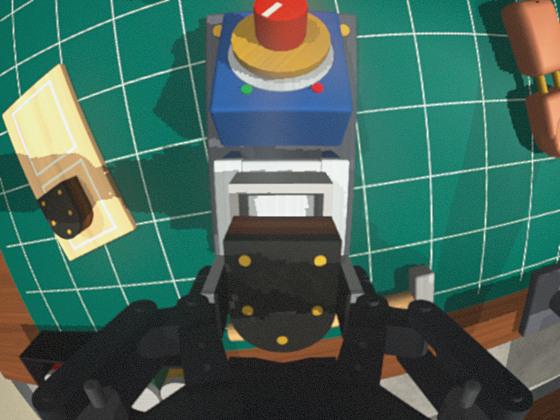

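The block is held square and clear of the ring, which is empty at (281,207). Next: carry it over and check the board pose from the wrist camera.

Run:
```python
from h import *
import pickle
by=np.deg2rad(13.5); b=np.array([np.cos(by),np.sin(by),0]); w=np.cross(ez,b)
spot=np.array([498.5,-319.7,12.])
def big(m):
    k,l,st_,_=cv2.connectedComponentsWithStats(m.astype(np.uint8)); return l==1+st_[1:,4].argmax()
def board(d):
    P=wcloud(d);x,y,z=P[...,0],P[...,1],P[...,2]
    hsv=cv2.cvtColor(d['frame'],cv2.COLOR_RGB2HSV); mat=(hsv[...,0]>70)&(hsv[...,0]<95)&(hsv[...,1]>80)
    m=big((x>400)&(x<700)&(y<-190)&(y>-420)&(z>6)&(z<22)&~mat); Q=P[m]
    print('board',m.sum(),cv2.minAreaRect(Q[:,:2].astype(np.float32)),'b',np.percentile(Q@b,[.5,99.5]),'w',np.percentile(Q@w,[.5,99.5]))
    m=(z>38)&(z<52)&(x>520)&(x<690)&(y<-190)&(y>-420); Q=P[m]; print('mate',m.sum(),cv2.minAreaRect(Q[:,:2].astype(np.float32)) if m.sum()>5 else '')
print('spot b,w',spot@b,spot@w)
board(pickle.load(open('w4.pkl','rb')))
ctrl.line_to(spot-6*b-40*b+[0,0,170],rot(-ez,w),250); st('over')
d=grab('wrist'); board(d); pickle.dump(d,open('w7.pkl','wb')); save('w7.png',d['frame'])
```

```text
spot b,w 410.0939224935088 -427.239177433306
board 8323 ((550.5174560546875, -307.48187255859375), (220.41888427734375, 122.90345001220703), 13.452966690063477) b [355.01977549 571.95094041] w [-486.09966624 -366.78684617]
mate 1203 ((601.16064453125, -297.89013671875), (62.030704498291016, 53.31852340698242), 13.286782264709473)
over t22.9 F [-0.4 -0.  -1.5] Fn -1.0 n-G 23.5 T [-0.03  0.03 -0.02] w 0.571 ff 55.6
board 5088 ((473.88385009765625, -326.1716003417969), (64.13447570800781, 120.77291870117188), 13.839336395263672) b [353.03594114 408.26173895] w [-487.39860291 -368.45228627]
mate 0
```

View pics/w7.png

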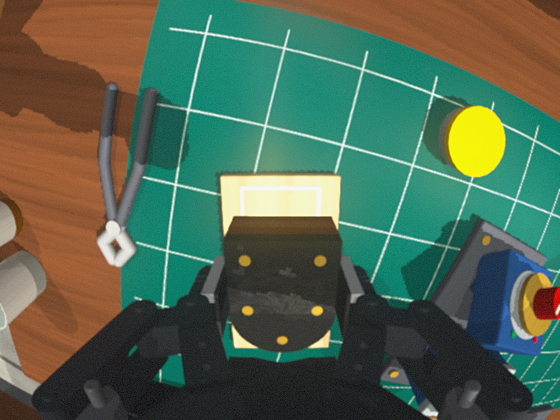

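The near edge of the empty outline shows at (281,187), and the held block is aligned with the board. The board pose agrees with the earlier estimate, with the spot at about (498.7, -319.8). Next: guarded set-down.

Run:
```python
from h import *
by=np.deg2rad(13.5); b=np.array([np.cos(by),np.sin(by),0]); w=np.cross(ez,b)
c=np.array([498.7,-319.8,0])-6*b; r=rot(-ez,w)
ctrl.line_to(c+[0,0,100],r,150); ctrl.line_to(c+[0,0,32],r,80); ctrl.sleep(.2); f0=st('32')['contact_force'][2]
z=32
while z>18:
    z-=0.8; ctrl.line_to(c+[0,0,z],r,20); f=ctrl.sense()['contact_force'][2]
    if f-f0>5: break
print('z',z,'dF',f-f0); ctrl.sleep(.2); st('set')
```

```text
32 t24.9 F [-0.6  0.6 -1.4] Fn -0.7 n-G -120.3 T [-0.01 -0.05  0.04] w 0.566 ff 55.6
z 23.999999999999993 dF 6.860370548709253
set t27.6 F [-1.9  0.8  5.4] Fn 5.6 n-G -126.5 T [ 0.32  0.46 -0.04] w 0.570 ff 56.4
```

Contact came at exactly the predicted height. Next: release, retreat and verify.

Run:
```python
from h import *
by=np.deg2rad(13.5); b=np.array([np.cos(by),np.sin(by),0]); w=np.cross(ez,b)
c=np.array([498.7,-319.8,0])-6*b; r=rot(-ez,w)
fingers.set_gripper(0.75); st('rel')
ctrl.line_to(c+[0,0,80],r,80); ctrl.line_to(c-70*b+[0,0,200],r,150); st('up')
d=grab('wrist'); save('w8.png',d['frame'])
P=wcloud(d);x,y,z=P[...,0],P[...,1],P[...,2]
m=(z>39)&(z<52)&(x<700)&(y<-220)&(y>-420)
k,l,s_,_=cv2.connectedComponentsWithStats(m.astype(np.uint8))
for i in range(1,k):
    if s_[i,4]>200: Q=P[l==i]; print(s_[i,4],cv2.minAreaRect(Q[:,:2].astype(np.float32)),np.percentile(Q[:,2],[5,50,95]))
```

```text
rel t27.9 F [ 0.2 -0.2  0.1] Fn -0.1 n-G -127.3 T [ 0.03 -0.04  0.01] w 0.744 ff 0.0
up t29.9 F [ 0.5  0.8 -0.9] Fn -0.9 n-G 53.4 T [-0.06 -0.02 -0.04] w 0.750 ff 0.0
2432 ((499.21624755859375, -319.0068054199219), (61.93916702270508, 49.52155303955078), 13.55887222290039) [42.88956994 44.22549396 45.35474932]
1612 ((600.9426879882812, -297.82568359375), (63.10362243652344, 50.47168731689453), 14.818388938903809) [42.78618233 44.17007452 45.27403843]
```

View pics/w8.png

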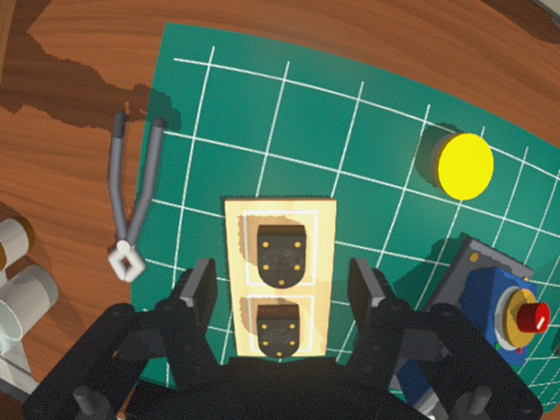

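The block stands flat and square inside the empty outline at (281,255), and the mate is undisturbed at (279,330). The knob is still in at (535,318). Handing in.

```bash
python3 -c "
from h import *
print(close_job())"
```

```text
the job is handed in; nothing more can be done
None
```

The job is handed in at about 30 s on the robot's clock: the knob is latched, and the heel block sits flat, rubber up and square about 1 mm from the empty outline's centre by the wrist camera, with the mate where it was; the judge's verdict was not returned.

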